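# Turn the circuit board over and press its modules home

### The job

A jar stands on the turnover jig where the leaf has to come down: first set it aside, upright on the bench. Then turn the circuit board over: tip it up and over against the upright leaf and fold leaf and board down flat together, never letting the board fall over or slam, until it lies squarely on the lowered leaf, module side up. Finally press both plug-in modules fully home, leaving the tin, reel, meter and cup around the jig undisturbed.

Things in the scene. Friction and masses are not known exactly. Their poses are not given: they have to be found in the camera images.
- jig: fixed aluminium turnover jig. Origin on the table under its hinge line; z up, x = the direction in which the board turns over, y along the hinge. Base plate 8 mm thick, x -106 to +130, y -85 to +85 mm. Two hinge brackets 63 mm high at y = +-75 to +-85, x -4 to +16 mm.
- rail_ends (a point): midway between the near ends of the jig's two rails, at their top, 65 mm above the table. Rails: 12 mm thick, at y = -70 to -58 and +58 to +70 mm, from here (jig x = -96 mm) along jig x to x = +3 mm; from x = -13 mm on they are 4 mm lower, a rebate for the board's foot. Between them it is open from the near end, down to the base plate.
- leaf (a joint): dark steel open frame, 128 mm wide, 119 long, 6 thick, hinged at jig x = 0, z = 65 mm. 0 = standing, leaning 0.087 rad past upright away from the rails (to jig +x); grows as it folds down that way to its stop at 1.484 rad = flat, face level with the rail tops. Starts at 0 to 0.15. The stiff hinge stays at any angle, also under the board; folding takes 3 to 5 N at the free edge.
- leaf_mid (a point): centre of the leaf's board-side face, 60 mm from the hinge line; the board's centre comes to lie over it when the leaf is down. A heel 24 mm long and 112 mm wide stands out square from the leaf's foot towards the rails: just below the rail tops while the leaf stands, it rises as the leaf folds, catches the board's foot and ends as a low upright lip 7 mm behind the hinge line.
- board: loose green circuit board, 120 (x) x 140 (y) x 5 mm, 0.28 kg, origin at the slab's centre. At the start it lies on the rails, flat solder side (+z) up, modules under it, board x nearly along jig x. The near edge (-x) overhangs the rails' ends by 30 to 46 mm; the far edge is 6 to 22 mm short of the leaf's foot, to which it can be slid and against which it pivots.
- near_edge (a point): middle of the board's near (-x) edge, at half thickness, 60 mm from its origin. The 38 mm of board next to this edge are bare on both faces; sockets (6 mm high) and modules stand on the -z face within board x -22 to +34, y -48 to +48 mm.
- module_a (a joint): plug-in module with a steel can, 52 (board x) x 40 (board y) x 20 mm, in its socket on the module side, centred at board x = 6, y = 26 mm. 0 = standing 6 mm proud, 0.006 m = fully home; starts 0 to 0.002 m. Stiff: moves under about 4 to 6 N, stays where left.
- module_b (a joint): the same with a grey plastic case, centred at board x = 6, y = -26 mm.
- module_a_top (a point): centre of module a's outer face; 26.5 mm from the board's face when proud, 20.5 mm when home
- module_b_top (a point): centre of module b's outer face, same heights
- jar: jar with a black cap, 46 mm diameter, 95 mm high, 0.18 kg, origin at the centre of its foot. It starts standing on the jig's base plate (8 mm up) behind the leaf, at jig x = 82 to 104, y = -35 to +35 mm, in the leaf's way.
- tin: bystander: plain metal tin, 52 mm diameter, 75 mm high, origin at the centre of its foot
- reel: bystander: metal reel standing on its flange, 60 mm diameter, 50 mm high, origin at the centre of its foot
- meter: bystander: black hand meter lying flat, 140 (x) x 70 (y) x 40 mm high, origin at the centre of its underside
- cup: bystander: aluminium cup, 64 mm diameter, 85 mm high, origin at the centre of its foot
Things that resemble listed ones, but are neither listed nor needed, are in the scene too. Several things have the shape of the board; the one meant has the colours described above.

How it is judged (in metres and radians):
On the way, in this order (a step that is already met when the one before it is completed fails the run):
1. the jar stands upright on the bench, off the jig, let go (height (world z) of jar below 0.005 m and angle between jar's own z axis and vertical below 0.2 rad and linear speed of jar below 0.02 m/s and contact force between the fingers and jar below 0.1 N), for 0.2 s.
2. the board lies turned over on the leaf, folded fully down, the modules not yet home (angle between board's own z axis and vertical above 3.04 rad and value of joint leaf above 1.42 rad and horizontal distance between board and leaf_mid below 0.02 m and angle between the x axis of board and the x axis of jig, either way round below 0.17 rad and not (value of joint each of module_a, module_b above 0.005 m)), for 0.2 s.
3. both modules are pressed fully home (value of joint each of module_a, module_b above 0.005 m), for 0.2 s.
At the end, for the whole second after the job is handed in: The board lies still and flat (within 0.1 rad), module side up, on the leaf folded fully down (joint over 1.42 of 1.484 rad), its centre within 20 mm of the leaf's mid point and square to the jig within 0.17 rad; both modules at least 5 of 6 mm down; the jar stands upright on the bench, off the jig (all of step 3 and angle between board's own z axis and vertical above 3.04 rad and value of joint leaf above 1.42 rad and horizontal distance between board and leaf_mid below 0.02 m and angle between the x axis of board and the x axis of jig, either way round below 0.17 rad and height (world z) of jar below 0.005 m and angle between jar's own z axis and vertical below 0.2 rad and linear speed of board below 0.02 m/s); the robot touches nothing.
It fails at once if the jar is knocked over (angle between jar's own z axis and vertical above 0.7 rad).
It fails at once if the board is let fall or slammed (turning faster than 8 rad/s) (angular speed of board above 8 rad/s).
It fails at once if the board falls off the jig (height (world z) of board below 0.055 m).
It fails at once if a bystander is shifted by more than 20 mm or knocked over (distance of any of tin, reel, meter, cup from where it was at the start of the episode above 0.02 m or angle between any of tin, reel, meter, cup's own z axis and vertical above 0.35 rad).
It also fails if it takes over 72 s, if anything falls off the work surface, if the arm or the gripper's body presses on something with over 40 N, if the wrist force passes 120 N, or if a joint passes its speed limit or range.

### The arm

A 6-joint arm with a two-finger parallel gripper is mounted at the origin on the work surface. World frame = base frame: x ahead of the robot, y to its left, z up, the work surface at z = 0. Lengths are in mm, angles in rad, forces in N, time in s.
With the tool pointing down it reaches from about 400 to 925 mm from the base axis. Payload 12.5 kg.
Tool frame: the origin (TCP) lies between the finger pads; the fingertips stand 14 mm ahead of it and the grasp point (between the pads) lies 5 mm behind it; x points along the fingers, y is the direction in which the jaws open and shut, and the axes are right-handed (so a half turn about x gives the same grasp; the last joint's range is limited). The gripper opens to 95 mm and grips with 3 to 60 N. Pads are 20 mm wide; open, the fingers measure 119 mm over their backs; the gripper's body (75 mm by 180 mm) begins 59 mm behind the grasp point.
Start: joints at [1.039, 0.491, 1.559, -0, 1.092, -0.106], TCP at [258.143, 569.219, 200.061] pointing down, gripper open.
Joint ranges: [-3.1, 3.1], [-0.84, 2.19], [0.05, 2.79], [-1.13, 4.28], [0.06, 2.93], [-2.69, 2.69]. Speed limits (rad/s): [2.22, 2.22, 2.79, 3.14, 3.14, 3.14].

### API

Orientations are given as [roll, pitch, yaw] about the fixed x, y, z axes, in that order (R = Rz(yaw) Ry(pitch) Rx(roll)).
In Python, from cell import env, cams gives the robot as it stands.
- The arm moves only by the tool carry_out, never from a script. Its arguments are lists of equal length, an entry for each row: "grip": the closure, from -1 (fully open) to 1 (shut); "linear": the shift along the tool's x, y, z scaled (see below), a list of three; "turn": the turn about the tool's x scaled (see below). In form: {"grip": [grip, ...], "linear": [[tx, ty, tz], ...], "turn": [turn, ...]}. A call has 1 to 5 rows; each row shifts and turns the commanded pose from where the row before left it, along the tool's axes as they then stand; what a row does not reach is not made up. The controller multiplies each number of a shift by 0.5 m and each number of a turn by 180 degrees. A row lasts 1/10 s, in which the tool goes at most 50 mm and 8.59 degrees, less where a joint would pass 70% of its speed; a pose out of reach is approached as far as the arm can. A call with a number of a shift or a turn outside -1 to 1 is refused whole. A call with a gripper value outside its range is refused whole. The fingers move at their own pace and stop on an object; the grip force is fixed at half the most. Time passes only in rows, so rows that do not move let the fingers close. It gives the time, the measured TCP pose, the force and the opening at its end, in the units of the state.
- env.state(): the state, without advancing time (a new reading comes with each control period).
- cams.read_camera(name): name is "side" or "top" or "wrist"; returns the picture (400x640x3 uint8, blue, green, red); there is no depth.
- cams.camera_info(name): a dict with "fx", "fy", "cx", "cy" (pixels), "view" (4x4, takes a point from world to camera coordinates). Camera axes: x right, y down, z forward; pixel columns grow to the right and rows downward; lengths in mm; the calibration is good to about 2 mm. A picture is of the moment at which its call begins: read the wrist's pose just before it. camera_info takes no time and is no camera call; for the wrist camera it gives the pose at the moment of the call.
- env.job_done(): hands the job in, once; it reports no verdict.
The state is a dict: "t": time; "joints": joint angles; "qvel": joint speeds; "tau": joint torques, N m; "eef_pos": TCP position; "tcp_rot": TCP orientation; "ft_force": force on the tool from outside, world axes, zero at the start; "moment": the same for the moment, N m; "opening": opening from 0.0 (shut) to 1.0 (fully open).
Only numpy, scipy, OpenCV 4.12 (cv2) and the standard library are available. Lean on these libraries where they do the work, as an engineer would, in place of code of your own. Each camera call takes 0.05 s, during which the arm holds its last target. There are 200 camera calls.

## Working session

There is one attempt and no reset: what is moved stays moved. The work goes in short steps, Python scripts to look and compute and a tool call to move; the robot and the scene stay as the last step left them, time stands still between calls to the robot, and variables do not carry over. Pictures are saved under pics/ and viewed, about 8 in all and at most 12, crops included, and the job is handed in when it is done.

Besides the shell and the picture viewer there is one more tool, called by a JSON object that holds its "api" and its "payload", one argument or row to a line. carry_out: Moves the arm, as the interface text tells. Shifts and turns lie within -1 to 1; 1 stands for 0.5 m of shift or 180 degrees of turn. Its arguments: {"type":"object","properties":{"grip":{"type":"array"},"linear":{"type":"array"},"turn":{"type":"array"}},"required":["grip","linear","turn"]}

```bash
ls; mkdir -p pics; python3 - <<'E'
from cell import env,cams
import cv2,numpy as np
s=env.state();print({k:np.round(v,3).tolist() for k,v in s.items()})
for n in ["side","top","wrist"]:
    im=cams.read_camera(n);cv2.imwrite(f"pics/{n}0.png",im)
    i=cams.camera_info(n);print(n,i["fx"],i["fy"],i["cx"],i["cy"],np.round(i["view"],3).tolist())
a=cv2.imread("pics/top0.png");b=cv2.imread("pics/side0.png")
cv2.imwrite("pics/ts0.png",cv2.resize(np.vstack([a,b]),None,fx=.75,fy=.75))
E
```

```text
pics
{'t': 0.0, 'joints': [1.039, 0.492, 1.559, -0.0, 1.092, -0.106], 'qvel': [0.001, -0.0, 0.0, -0.001, -0.001, -0.002], 'tau': [0.0, -61.265, -25.817, 0.069, 0.048, -0.0], 'eef_pos': [257.999, 568.984, 199.454], 'tcp_rot': [-1.673, 1.57, -2.099], 'ft_force': [0.179, 0.816, -0.143], 'moment': [0.009, -0.021, 0.0], 'opening': 1.001}
side 372.7774000288147 372.7774000288147 320.6792822231955 198.6511345526782 [[-0.944, -0.331, 0.005, 509.635], [-0.246, 0.69, -0.681, 251.074], [0.222, -0.644, -0.732, 652.286], [0.0, 0.0, 0.0, 1.0]]
top 370.0704907090115 370.0704907090115 322.3129482405462 200.13613139417046 [[-0.0, -0.999, -0.042, -23.562], [-0.986, 0.007, -0.165, 575.653], [0.165, 0.041, -0.985, 819.899], [0.0, 0.0, 0.0, 1.0]]
wrist 310.8834738344362 310.8834738344362 317.10870067928016 203.08789043457583 [[0.413, 0.911, -0.0, -625.226], [0.882, -0.4, 0.251, -27.626], [0.228, -0.104, -0.968, 390.515], [0.0, 0.0, 0.0, 1.0]]
```

View pics/top0.png

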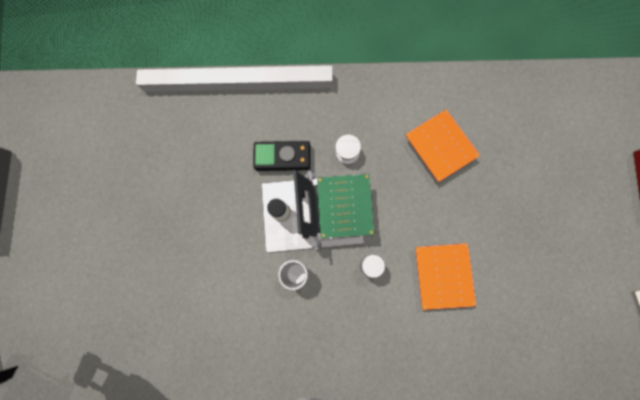

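View pics/side0.png

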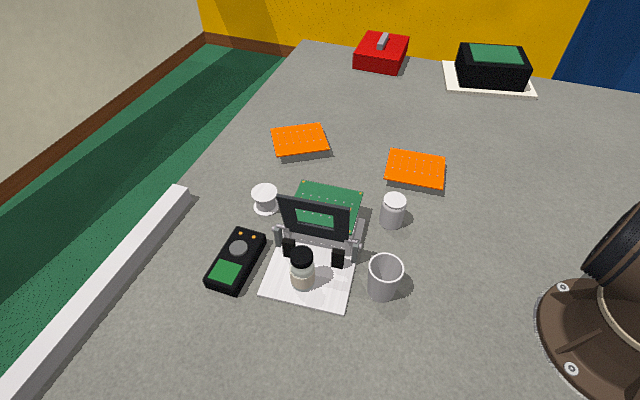

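Top view: the green board is at px (344,206). The leaf is the dark strip at px (307,205), and the jar's black cap is at (277,208) on the white base plate. The meter is at (282,155), and white round items sit at (348,149) and (373,266). The cup is at (293,275). The orange slabs at (442,146) and (446,277) are decoys with the board's shape. Only the green slab on the rails fits the description.

Next I'll measure these and make the enlarged crop.

```bash
cat > h.py <<'E'
import cv2,numpy as np
from cell import env,cams
from scipy.spatial.transform import Rotation as Ro
def ray(n,uv,z,info=None):
    i=info or cams.camera_info(n);V=np.array(i["view"]);R,t=V[:3,:3],V[:3,3]
    uv=np.atleast_2d(uv);d=np.c_[(uv[:,0]-i["cx"])/i["fx"],(uv[:,1]-i["cy"])/i["fy"],np.ones(len(uv))]@R
    c=-R.T@t;return c+d*((z-c[2])/d[:,2])[:,None]
def proj(n,P):
    i=cams.camera_info(n);V=np.array(i["view"]);p=np.atleast_2d(P)@V[:3,:3].T+V[:3,3]
    return np.c_[p[:,0]/p[:,2]*i["fx"]+i["cx"],p[:,1]/p[:,2]*i["fy"]+i["cy"]]
def big(m):
    c=max(cv2.findContours(m.astype(np.uint8),cv2.RETR_EXTERNAL,cv2.CHAIN_APPROX_NONE)[0],key=cv2.contourArea);return c[:,0].astype(float)
def rect(P):
    r=cv2.minAreaRect(P[:,:2].astype(np.float32));return np.round(r[0],1),np.round(r[1],1),round(r[2],1),np.round(cv2.boxPoints(r),1).tolist()
E
python3 - <<'E'
from h import *
im=cv2.imread("pics/top0.png");hsv=cv2.cvtColor(im,cv2.COLOR_BGR2HSV)
win=np.zeros(im.shape[:2],bool);win[165:255,255:385]=1
H,S,Vv=cv2.split(hsv)
g=win&(H>50)&(H<85)&(S>90)&(np.arange(640)>312)
print("board",rect(ray("top",big(g),70)))
w=win&(Vv>190)&(S<40)&(np.arange(640)<312);b=win&(Vv<60)&(np.arange(640)<290)&(np.arange(400)[:,None]>185)
P=ray("top",big(w),8);print("plate",rect(P))
c,r=cv2.minEnclosingCircle(big(b).astype(np.float32));print("cap",c,r,ray("top",c,103))
s=env.state();print(Ro.from_euler("xyz",s["tcp_rot"]).as_matrix().round(3))
a=cv2.resize(im[125:305,240:390],None,fx=3.3,fy=3.3,interpolation=cv2.INTER_CUBIC)
i2=cv2.imread("pics/side0.png")[170:320,200:420];i2=cv2.resize(i2,None,fx=2.3,fy=2.3,interpolation=cv2.INTER_CUBIC)
o=np.zeros((600,800,3),np.uint8);o[:594,:495]=a[:594,:495];o[:345,495:800]=i2[:345,90:395];cv2.imwrite("pics/c1.png",o)
E
```

```text
board (array([559.3, -76.5]), array([135.3, 119.5]), 3.3, [[488.3999938964844, -20.700000762939453], [495.20001220703125, -140.10000610351562], [630.2999877929688, -132.39999389648438], [623.5, -13.0]])
plate (array([546.8,  67.7]), array([169.9, 108.3]), 5.9, [[456.70001220703125, 112.80000305175781], [467.8999938964844, 5.099999904632568], [636.9000244140625, 22.600000381469727], [625.7999877929688, 130.3000030517578]])
cap (279.0, 210.5) 6.103377819061279 [[543.89628007  66.93879979 103.        ]]
[[-0.     0.413  0.911]
 [-0.001  0.911 -0.413]
 [-1.    -0.001 -0.   ]]
```

View pics/c1.png

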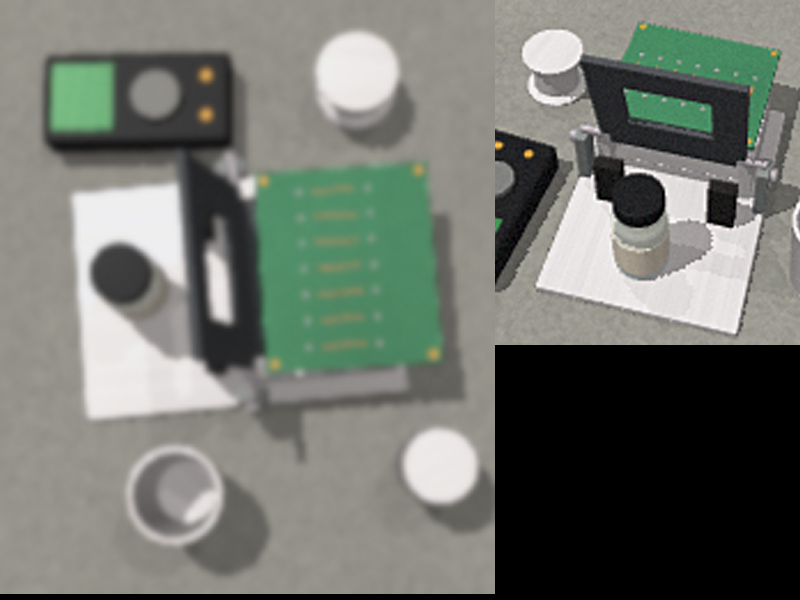

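The crop confirms the green board, flat side up on the rails. The jar has a black cap, centred at about px (276.8,207.5) in the top view, and the leaf stands between jar and board. I'll check the jar and jig estimates across the two views.

```bash
cat >> h.py <<'E'
JO=np.array([554.7,-7.8]);JX=np.array([-.104,.9946]);JY=np.array([-.9946,-.104])
def j2w(x,y,z): return np.r_[JO+x*JX+y*JY,z]
def w2j(p): d=np.array(p)[:2]-JO;return np.array([d@JX,d@JY])
E
python3 - <<'E'
from h import *
for n,uv in(("top",[276.6,207.4]),("side",[302.2,255])):
    p=ray(n,uv,103)[0];print(n,p.round(1),w2j(p).round(1))
pts=[j2w(130,85,8),j2w(130,-85,8),j2w(10,80,63),j2w(10,-80,63),j2w(-96,64,65),j2w(-96,-64,65),j2w(10,64,184),j2w(10,-64,184)]
t=cv2.imread("pics/top0.png")[125:305,240:390];s=cv2.imread("pics/side0.png")[160:340,190:420]
k=3.0
t=cv2.resize(t,None,fx=k,fy=k,interpolation=cv2.INTER_CUBIC);s=cv2.resize(s,None,fx=1.5,fy=1.5,interpolation=cv2.INTER_CUBIC)
for img,n,o,k in((t,"top",(240,125),3.),(s,"side",(190,160),1.5)):
    for q in proj(n,pts): cv2.circle(img,tuple(int(v) for v in (q-o)*k),2,(0,0,255),-1)
o=np.zeros((540,800,3),np.uint8);o[:,:450]=t;o[:270,450:795]=s;cv2.imwrite("pics/c2.png",o)
print(j2w(60,0,0),j2w(-138,0,0))
E
```

```text
top [550.8  72.4 103. ] [80.1 -4.5]
side [548.3  75.3 103. ] [83.4 -2.3]
[548.46   51.876   0.   ] [ 569.052  -145.0548    0.    ]
```

View pics/c2.png

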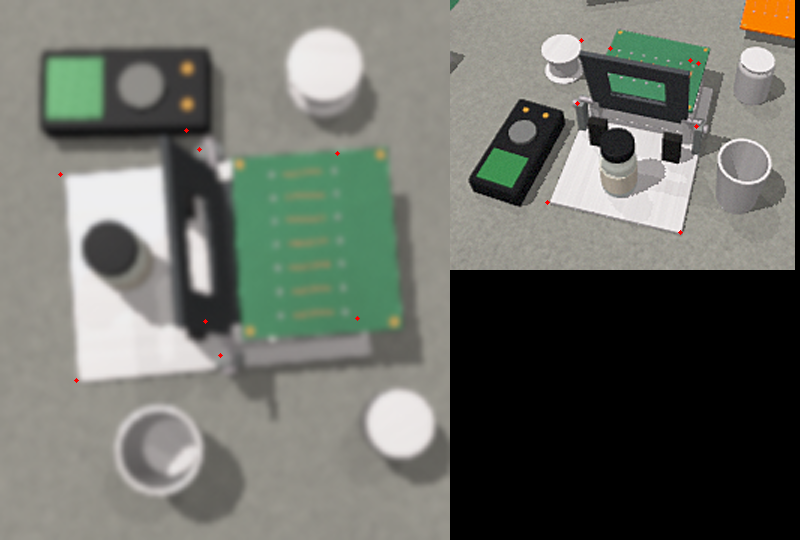

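```bash
python3 - <<'E'
from h import *
im=cv2.imread("pics/top0.png");g=cv2.cvtColor(im,cv2.COLOR_BGR2GRAY).astype(float)
def sub(line,th):  # last-to-first crossing position along 1D profile
    i=np.argmax(line>th);return i-1+(th-line[i-1])/(line[i]-line[i-1])
# left (far, jig +x) edge by rows, lower (jig -/+y) edge by columns
L=np.array([[250+sub(g[r,250:300],180),r] for r in range(188,248)])
B=np.array([[c,260-sub(g[260:235:-1,c],180)] for c in range(270,292)])
for n,E in(("far",L),("low",B)):
    P=ray("top",E,8)[:,:2];v=cv2.fitLine(P.astype(np.float32),cv2.DIST_HUBER,0,.01,.01).ravel();print(n,v.round(3),np.degrees(np.arctan2(v[1],v[0])),np.abs((P-v[2:])@[-v[1],v[0]]).mean())
    if n=="far":
        f=v
        print("ends z8",ray("top",L[[0,-1]],8))
    else: b=v
A=np.c_[f[:2],-b[:2]];k=np.linalg.solve(A,b[2:]-f[2:]);C=f[2:]+k[0]*f[:2];print("corner",C)
# board mask edges at the face z=70
E
```

```text
far [9.96000e-01 9.00000e-02 5.35664e+02 1.20258e+02] 5.1573615 0.28800480232441583
ends z8 [[613.82028948 127.24295073   8.        ]
 [468.36955689 114.32082637   8.        ]]
low [ 1.01000e-01 -9.95000e-01  4.59485e+02  8.39840e+01] -84.22422 2.464102231080791
corner [456.53796 113.11584]
```

```bash
sed -i 's/^JO=.*/JO=np.array([552.9,-8.7]);JX=np.array([-.09,.996]);JY=np.array([-.996,-.09])/' h.py; python3 - <<'E'
from h import *
pts=[j2w(130,85,8),j2w(130,-85,8),j2w(-96,70,65),j2w(-96,70,8),j2w(-96,64,65),j2w(16,85,63),j2w(-4,85,63),j2w(3,70,61),j2w(-4,-85,63),j2w(16,-85,63)]
print(((proj("top",pts)-(240,125))*3).round(0).tolist())
t=cv2.imread("pics/top0.png")[180:265,255:390];k=5
t=cv2.resize(t,None,fx=k,fy=k,interpolation=cv2.INTER_CUBIC)
for q in proj("top",pts): cv2.circle(t,tuple(int(v) for v in (q+.5-(255,180))*k),3,(0,0,255),-1)
s=cv2.imread("pics/side0.png")[190:300,250:400];cv2.imwrite("pics/c3.png",t)
for n,uv in(("top",[276.6,207.4]),("side",[302.2,255])):
    p=ray(n,uv,103)[0];print(n,p.round(1),w2j(p).round(1))
E
```

```text
[[76.0, 381.0], [63.0, 175.0], [359.0, 331.0], [355.0, 336.0], [358.0, 323.0], [212.0, 365.0], [239.0, 362.0], [228.0, 343.0], [219.0, 143.0], [194.0, 146.0]]
top [550.8  72.4 103. ] [80.9 -5.2]
side [548.3  75.3 103. ] [84.1 -3. ]
```

View pics/c3.png

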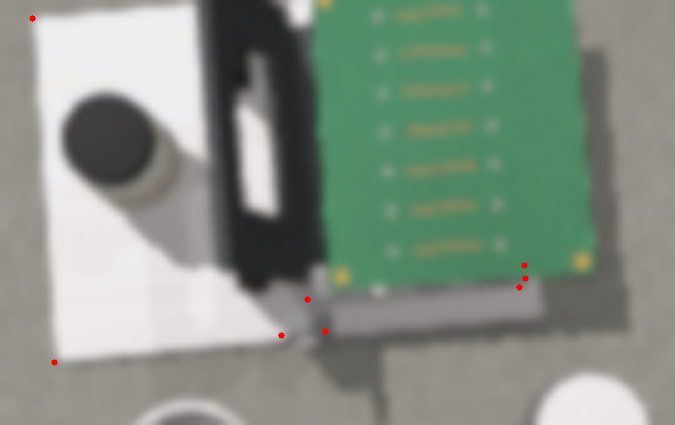

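The plate edges, strip end and board agree with the jig at (553,-9) and yaw 95.2°. In the jig frame the board's near edge is at x≈-128 and the jar at about (82,-4), both inside the stated ranges. I'll turn the jaws along the hinge and travel to above the jar.

{"api": "carry_out", "payload": {
  "grip": [-1,-1,-1,-1],
  "linear": [
    [0,0,0],
    [0,0,0],
    [0,0,0],
    [0,0,0]
  ],
  "turn": [0.042,0.042,0.042,0.042]
}}

```text
t: 0.55
eef_pos: [258.1, 569.1, 199.8]
tcp_rot: [-1.158, 1.57, -2.117]
ft_force: [0.6, -0.1, 0.5]
opening: 1.0
```

{"api": "carry_out", "payload": {
  "grip": [-1,-1,-1,-1],
  "linear": [
    [0,0,0],
    [0,0,0],
    [0,0,0],
    [0,0,0]
  ],
  "turn": [0.042,0.042,0.042,0.042]
}}

```text
t: 0.95
eef_pos: [258.1, 569.1, 199.8]
tcp_rot: [-0.649, 1.57, -2.136]
ft_force: [-0.2, 0.5, 0.8]
opening: 1.001
```

{"api": "carry_out", "payload": {
  "grip": [-1,-1,-1,-1,-1],
  "linear": [
    [0,0.032,0.068],
    [0,0.032,0.068],
    [0,0.032,0.068],
    [0,0.032,0.068],
    [0,0.032,0.068]
  ],
  "turn": [0,0,0,0,0]
}}

```text
t: 1.45
eef_pos: [353.4, 405.7, 199.9]
tcp_rot: [-1.05, 1.571, -2.531]
ft_force: [-0.6, 1.4, -0.3]
opening: 1.0
```

{"api": "carry_out", "payload": {
  "grip": [-1,-1,-1,-1,-1],
  "linear": [
    [0,0.032,0.068],
    [0,0.032,0.068],
    [0,0.032,0.068],
    [0,0.032,0.068],
    [0,0.032,0.068]
  ],
  "turn": [0,0,0,0,0]
}}

```text
t: 1.95
eef_pos: [448.4, 243.4, 200.0]
tcp_rot: [-1.725, 1.571, 3.077]
ft_force: [0.4, 0.4, -0.3]
opening: 0.997
```

{"api": "carry_out", "payload": {
  "grip": [-1,-1,-1,-1,-1],
  "linear": [
    [0,0.032,0.068],
    [0,0.032,0.068],
    [0,0.032,0.068],
    [0,0.032,0.068],
    [0,0,0]
  ],
  "turn": [0,0,0,0,0]
}}

```text
t: 2.45
eef_pos: [525.5, 112.0, 199.7]
tcp_rot: [0.577, 1.57, -0.908]
ft_force: [0.5, -0.3, -0.2]
opening: 0.997
```

```bash
cat >> h.py <<'E'
def need(P):
    s=env.state();R=Ro.from_euler("xyz",s["tcp_rot"]).as_matrix();d=np.array(P)-s["eef_pos"]
    print("yaw(y)",np.degrees(np.arctan2(R[1,1],R[0,1])).round(2),"pos",np.round(s["eef_pos"],1),"jig",w2j(s["eef_pos"]).round(1),"mm",(R.T@d).round(1),"scaled",(R.T@d/500).round(4))
E
python3 -c "
from h import *
need([549.5,74,160]);need([549.5,74,65]);print(j2w(215,0,0))"
```

```text
yaw(y) 4.93 pos [525.5 112.  199.7] jig [122.7  16.5] mm [39.8 20.7 39.9] scaled [0.0795 0.0413 0.0798]
yaw(y) 4.93 pos [525.5 112.  199.7] jig [122.7  16.5] mm [134.8  20.6  39.9] scaled [0.2695 0.0413 0.0797]
[533.55 205.44   0.  ]
```

{"api": "carry_out", "payload": {
  "grip": [-1,-1,-1,-1,-1],
  "linear": [
    [0,0.0205,0.04],
    [0,0.0205,0.04],
    [0.07,0,0],
    [0.07,0,0],
    [0,0,0]
  ],
  "turn": [0,0,0,0,0]
}}

```text
t: 2.95
eef_pos: [545.5, 77.4, 126.6]
tcp_rot: [-1.659, 1.564, -3.141]
ft_force: [0.2, 0.4, 0.2]
opening: 0.997
```

{"api": "carry_out", "payload": {
  "grip": [-1,-1,-1,-1,1],
  "linear": [
    [0.06,0,0],
    [0.04,0,0],
    [0.03,0,0],
    [0,0,0],
    [0,0,0]
  ],
  "turn": [0,0,0,0,0]
}}

```text
t: 3.45
eef_pos: [548.2, 77.5, 66.3]
tcp_rot: [1.624, 1.57, 0.143]
ft_force: [-0.0, 1.3, -0.3]
opening: 0.96
```

{"api": "carry_out", "payload": {
  "grip": [1,1,1,1,1],
  "linear": [
    [0,0,0],
    [0,0,0],
    [0,0,0],
    [0,0,0],
    [0,0,0]
  ],
  "turn": [0,0,0,0,0]
}}

```text
t: 3.95
eef_pos: [547.8, 77.1, 65.2]
tcp_rot: [1.898, 1.571, 0.416]
ft_force: [-0.4, -1.0, 0.3]
opening: 0.553
```

{"api": "carry_out", "payload": {
  "grip": [1,1,1,1,1],
  "linear": [
    [0,0,0],
    [0,0,0],
    [0,0,0],
    [-0.02,0,0],
    [-0.04,0,0]
  ],
  "turn": [0,0,0,0,0]
}}

```text
t: 4.45
eef_pos: [546.8, 77.1, 94.6]
tcp_rot: [-1.661, 1.568, 3.141]
ft_force: [0.1, -0.3, -2.7]
opening: 0.433
```

{"api": "carry_out", "payload": {
  "grip": [1,1,1,1,1],
  "linear": [
    [0,0,-0.03],
    [0,0,-0.06],
    [0,0,-0.06],
    [0,0,-0.06],
    [0,0,-0.05]
  ],
  "turn": [0,0,0,0,0]
}}

```text
t: 4.95
eef_pos: [535.3, 208.7, 94.8]
tcp_rot: [-1.882, 1.57, 2.92]
ft_force: [-0.1, -0.3, -2.8]
opening: 0.435
```

{"api": "carry_out", "payload": {
  "grip": [1,1,1,1,1],
  "linear": [
    [0,0,0],
    [0,0,0],
    [0.03,0,0],
    [0.02,0,0],
    [0.01,0,0]
  ],
  "turn": [0,0,0,0,0]
}}

```text
t: 5.45
eef_pos: [535.7, 205.9, 64.0]
tcp_rot: [-1.419, 1.569, -2.901]
ft_force: [-0.1, 0.5, -1.4]
opening: 0.431
```

{"api": "carry_out", "payload": {
  "grip": [1,1,1,1],
  "linear": [
    [0.008,0,0],
    [0.004,0,0],
    [0.002,0,0],
    [0,0,0]
  ],
  "turn": [0,0,0,0]
}}

```text
t: 5.85
eef_pos: [536.3, 206.6, 58.2]
tcp_rot: [1.984, 1.57, 0.502]
ft_force: [-0.4, 0.5, -0.9]
opening: 0.434
```

{"api": "carry_out", "payload": {
  "grip": [1,1,1,1],
  "linear": [
    [0.002,0,0],
    [0.001,0,0],
    [0,0,0],
    [0,0,0]
  ],
  "turn": [0,0,0,0]
}}

```text
t: 6.25
eef_pos: [536.4, 206.7, 57.0]
tcp_rot: [1.803, 1.57, 0.321]
ft_force: [0.2, 0.3, 4.7]
opening: 0.436
```

{"api": "carry_out", "payload": {
  "grip": [-1,-1,-1,-1,-1],
  "linear": [
    [0,0,0],
    [0,0,0],
    [0,0,0],
    [0,0,0],
    [0,0,0]
  ],
  "turn": [0,0,0,0,0]
}}

```text
t: 6.75
eef_pos: [536.1, 206.6, 56.4]
tcp_rot: [-1.848, 1.571, 2.954]
ft_force: [0.4, -0.3, 1.1]
opening: 0.797
```

{"api": "carry_out", "payload": {
  "grip": [-1,-1,-1,-1,-1],
  "linear": [
    [0,0,0],
    [0,0,0],
    [-0.06,0,0],
    [-0.09,0,0],
    [-0.09,0,0]
  ],
  "turn": [0,0,0,0,0]
}}

```text
t: 7.25
eef_pos: [535.7, 206.5, 177.6]
tcp_rot: [-1.452, 1.569, -2.933]
ft_force: [1.0, 0.8, 0.2]
opening: 0.999
```

{"api": "carry_out", "payload": {
  "grip": [-1,-1,-1,-1],
  "linear": [
    [-0.08,0,0],
    [-0.05,0,0],
    [0,0,0],
    [0,0,0]
  ],
  "turn": [0,0,0,0]
}}

```text
t: 7.65
eef_pos: [535.9, 206.5, 241.5]
tcp_rot: [1.833, 1.57, 0.351]
ft_force: [-0.0, 0.5, -0.8]
opening: 0.998
```

```bash
python3 - <<'E'
from h import *
need([*j2w(-160,-1,0)[:2],240])
a=cams.read_camera("top");b=cams.read_camera("side")
cv2.imwrite("pics/e1.png",np.vstack([cv2.resize(a[130:330,160:400],None,fx=1.4,fy=1.4),cv2.resize(b[170:370,180:420],None,fx=1.4,fy=1.4)]))
E
```

```text
yaw(y) 5.13 pos [535.9 206.5 241.5] jig [215.9  -2.5] mm [  1.4  -1.2 375.9] scaled [ 0.0029 -0.0025  0.7518]
```

View pics/e1.png

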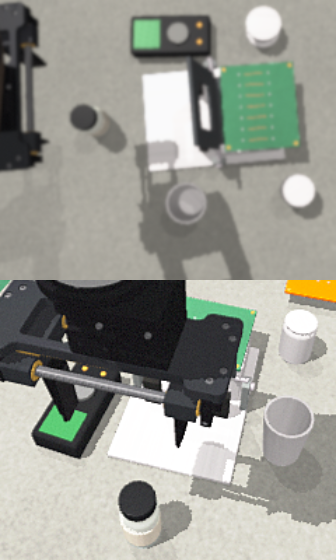

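The jar stands upright on the bench beyond the plate (top crop px (85,118)), clear of the jig, and the bystanders look unmoved. I'll travel over the jig to the board's near side and lower the open fingers just outside the near edge.

{"api": "carry_out", "payload": {
  "grip": [-1,-1,-1,-1,-1],
  "linear": [
    [0,0,0.075],
    [0,0,0.075],
    [0,0,0.075],
    [0,0,0.075],
    [0,0,0.075]
  ],
  "turn": [0,0,0,0,0]
}}

```text
t: 8.25
eef_pos: [552.5, 18.4, 240.2]
tcp_rot: [-1.785, 1.569, 3.017]
ft_force: [0.6, 0.5, -0.9]
opening: 1.002
```

{"api": "carry_out", "payload": {
  "grip": [-1,-1,-1,-1,-1],
  "linear": [
    [0,0,0.075],
    [0,0,0.075],
    [0,0,0.075],
    [0,0,0.075],
    [0,0,0.075]
  ],
  "turn": [0,0,0,0,0]
}}

```text
t: 8.75
eef_pos: [569.2, -168.4, 240.0]
tcp_rot: [-2.103, 1.568, 2.698]
ft_force: [0.6, 0.1, -0.4]
opening: 1.0
```

{"api": "carry_out", "payload": {
  "grip": [-1,-1,-1,-1,-1],
  "linear": [
    [0,0,0],
    [0,0,0],
    [0.08,0,0],
    [0.08,0,0],
    [0.08,0,0]
  ],
  "turn": [0,0,0,0,0]
}}

```text
t: 9.25
eef_pos: [569.3, -165.4, 120.0]
tcp_rot: [-3.096, 1.571, 1.707]
ft_force: [0.6, -1.4, -1.0]
opening: 1.002
```

{"api": "carry_out", "payload": {
  "grip": [-1,-1,-1,-1],
  "linear": [
    [0.07,0,0],
    [0.04,0,0],
    [0,0,0],
    [0,0,0]
  ],
  "turn": [0,0,0,0]
}}

```text
t: 9.65
eef_pos: [569.8, -166.0, 66.8]
tcp_rot: [-2.341, 1.57, 2.462]
ft_force: [0.2, -0.1, -0.3]
opening: 0.999
```

```bash
python3 - <<'E'
from h import *
need([*j2w(-140,0,0)[:2],64])
b=cams.read_camera("side");w=cams.read_camera("wrist");a=cams.read_camera("top")
o=np.zeros((600,800,3),np.uint8);o[:250,:400]=cv2.resize(w,(400,250));o[250:600,:450]=cv2.resize(b[120:260,250:430],(450,350));o[:250,400:800]=cv2.resize(a[130:290,240:496],(400,250))
cv2.imwrite("pics/e2.png",o)
E
```

```text
yaw(y) 5.18 pos [ 569.8 -166.    66.8] jig [-158.2   -2.6] mm [  2.8  -2.6 -18.2] scaled [ 0.0055 -0.0053 -0.0364]
```

View pics/e2.png

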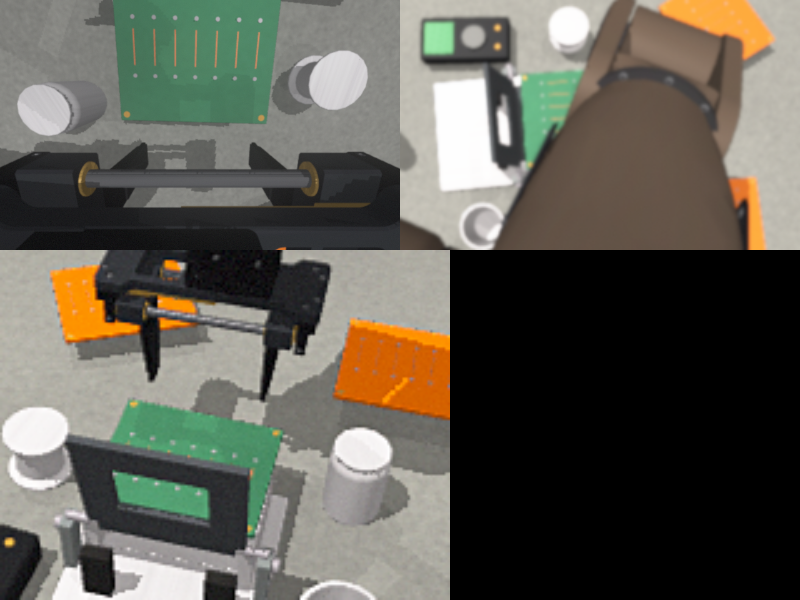

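The wrist view shows the board's near edge ahead of both fingers: board corners at (125,115) and (262,118), finger tips at (140,150) and (258,150). The tin and reel are well to the sides. Now I'll slide the board to the leaf.

{"api": "carry_out", "payload": {
  "grip": [-1,-1,-1,-1,-1],
  "linear": [
    [0.005,-0.005,-0.012],
    [0,0,-0.012],
    [0,0,-0.006],
    [0,0,-0.006],
    [0,0,-0.004]
  ],
  "turn": [0,0,0,0,0]
}}

```text
t: 10.3
eef_pos: [565.4, -146.9, 64.1]
tcp_rot: [1.598, 1.571, 0.117]
ft_force: [0.0, -0.2, 0.4]
opening: 0.997
```

{"api": "carry_out", "payload": {
  "grip": [-1,-1,-1,-1,-1],
  "linear": [
    [0,0,-0.005],
    [0,0,-0.004],
    [0,0,-0.004],
    [0,0,0],
    [0,0,0]
  ],
  "turn": [0,0,0,0,0]
}}

```text
t: 10.8
eef_pos: [564.8, -140.7, 64.0]
tcp_rot: [1.961, 1.571, 0.48]
ft_force: [0.2, 0.3, -0.4]
opening: 1.001
```

```bash
cat >> h.py <<'E'
def board(tag,z=70):
    s=env.state();w=cams.read_camera("wrist");i=cams.camera_info("wrist");cv2.imwrite(f"pics/{tag}.png",w)
    H,S,V=cv2.split(cv2.cvtColor(w,cv2.COLOR_BGR2HSV));c=big((H>50)&(H<90)&(S>90))
    P=ray("wrist",c,z,i);r=cv2.minAreaRect(P[:,:2].astype(np.float32));b=cv2.boxPoints(r)
    print("F",np.round(s["ft_force"],1),"rect",np.round(r[1],1),"corners jig",[w2j(q).round(1).tolist() for q in b],"rows",c[:,1].min(),c[:,1].max())
E
python3 -c "
from h import *
need([*j2w(-140,0,0)[:2],64]);board('w1')"
```

```text
yaw(y) 5.13 pos [ 564.8 -140.7   64. ] jig [-132.6    0. ] mm [0.  0.  7.4] scaled [0.0001 0.0001 0.0148]
F [ 0.2  0.3 -0.4] rect [138.8 119.1] corners jig [[-8.1, 67.7], [-127.2, 70.9], [-130.8, -67.9], [-11.7, -71.0]] rows 17.0 239.0
```

{"api": "carry_out", "payload": {
  "grip": [-1,-1,-1,-1,-1],
  "linear": [
    [0,0,-0.004],
    [0,0,-0.004],
    [0,0,-0.004],
    [0,0,0],
    [0,0,0]
  ],
  "turn": [0,0,0,0,0]
}}

```text
t: 11.35
eef_pos: [564.3, -134.7, 64.0]
tcp_rot: [2.272, 1.571, 0.791]
ft_force: [0.1, -0.2, -1.2]
opening: 1.0
```

```bash
python3 -c "
from h import *
need([*j2w(-140,0,0)[:2],64]);board('w2')"
```

```text
yaw(y) 5.13 pos [ 564.3 -134.7   64. ] jig [-126.5    0. ] mm [ 0.   0.  13.5] scaled [0.     0.0001 0.027 ]
F [ 0.1 -0.2 -1.2] rect [138.7 119. ] corners jig [[-8.1, 67.7], [-127.0, 70.9], [-130.7, -67.8], [-11.8, -71.0]] rows 30.0 246.0
```

{"api": "carry_out", "payload": {
  "grip": [-1,-1,-1,-1,-1],
  "linear": [
    [0,0,-0.004],
    [0,0,-0.004],
    [0,0,-0.002],
    [0,0,0],
    [0,0,0]
  ],
  "turn": [0,0,0,0,0]
}}

```text
t: 11.9
eef_pos: [563.8, -129.7, 64.0]
tcp_rot: [2.136, 1.571, 0.655]
ft_force: [0.7, 0.1, 0.1]
opening: 0.997
```

```bash
python3 -c "
from h import *
need([*j2w(-140,0,0)[:2],64]);board('w3')"
```

```text
yaw(y) 5.13 pos [ 563.8 -129.7   64. ] jig [-121.5    0. ] mm [ 0.   0.  18.5] scaled [0.0001 0.0001 0.037 ]
F [0.7 0.1 0.1] rect [138.7 119.2] corners jig [[-8.1, 67.7], [-127.2, 70.9], [-130.8, -67.8], [-11.7, -71.0]] rows 41.0 254.0
```

View pics/w3.png

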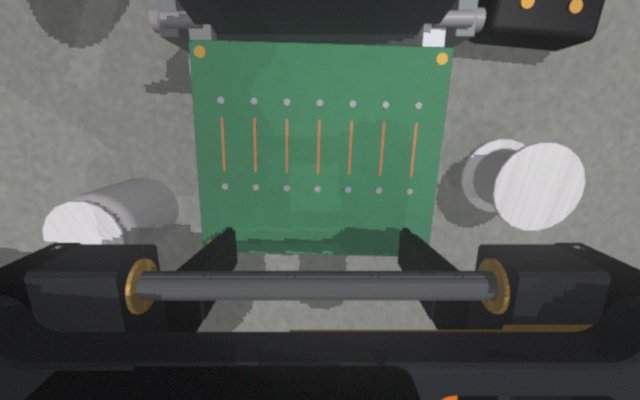

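```bash
python3 - <<'E'
from h import *
i=cams.camera_info("wrist");V=np.array(i["view"]);c=-V[:3,:3].T@V[:3,3]
print("cam",c,w2j(c),V[2,:3])
for z in(50,64,70,80):
    for y in(48,-48): print(z,y,proj("wrist",[j2w(-121.5,y,z)]).round(0), ray("wrist",[235,232],z)[0].round(1),w2j(ray("wrist",[235,232],z)[0]).round(1))
E
```

```text
cam [556.97628717 -59.03432253 249.09600563] [-50.49985109   0.470107  ] [ 0.0224636  -0.24944282 -0.96812895]
50 48 [[247. 231.]] [ 508.  -135.5   50. ] [-122.2   56.2]
50 -48 [[389. 231.]] [ 508.  -135.5   50. ] [-122.2   56.2]
64 48 [[242. 238.]] [ 511.4 -130.1   64. ] [-117.2   52.2]
64 -48 [[394. 238.]] [ 511.4 -130.1   64. ] [-117.2   52.2]
70 48 [[240. 242.]] [ 512.9 -127.8   70. ] [-115.    50.6]
70 -48 [[396. 242.]] [ 512.9 -127.8   70. ] [-115.    50.6]
80 48 [[236. 248.]] [ 515.4 -123.9   80. ] [-111.4   47.8]
80 -48 [[400. 248.]] [ 515.4 -123.9   80. ] [-111.4   47.8]
```

```bash
python3 - <<'E'
from h import *
for z in(30,50,53,60,70,80,90):
    print(z,[w2j(p).round(1).tolist() for p in ray("side",[[310.8,172],[355.6,180]],z)])
w=cv2.imread("pics/w3.png")[190:340,150:470];b=cams.read_camera("side")[130:250,270:430]
o=np.zeros((600,800,3),np.uint8);o[:375,:800]=cv2.resize(w,(800,375),interpolation=cv2.INTER_CUBIC);o[375:600,:300]=cv2.resize(b,(300,225),interpolation=cv2.INTER_CUBIC)
cv2.imwrite("pics/e3.png",o)
E
```

```text
30 [[-199.3, -65.6], [-199.0, 44.4]]
50 [[-178.6, -59.7], [-178.4, 46.8]]
53 [[-175.5, -58.8], [-175.3, 47.1]]
60 [[-168.3, -56.7], [-168.1, 47.9]]
70 [[-158.0, -53.7], [-157.8, 49.1]]
80 [[-147.7, -50.8], [-147.5, 50.3]]
90 [[-137.4, -47.8], [-137.1, 51.4]]
```

View pics/e3.png

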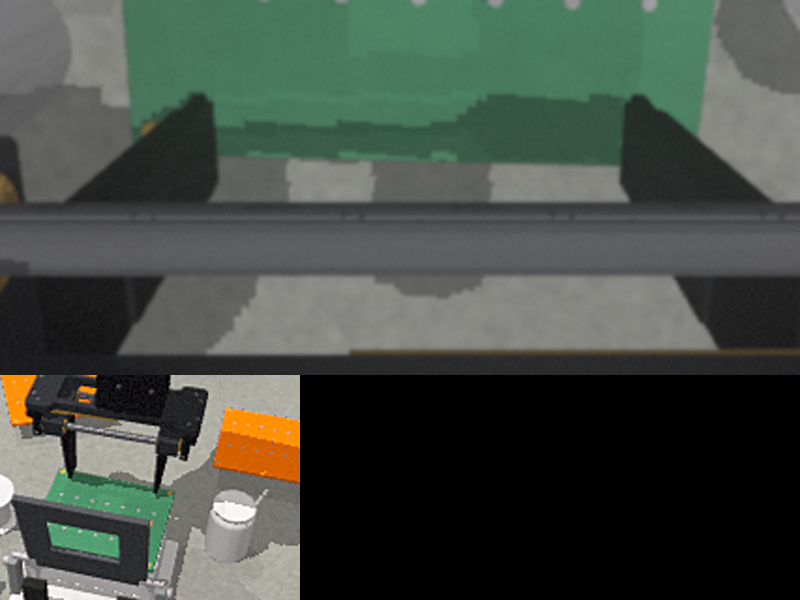

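```bash
python3 - <<'E'
from h import *
for z in(50,60,70,75,80,85,90,100):
    print(z,[w2j(p).round(1).tolist() for p in ray("wrist",[[236,229],[237,264],[399,229]],z)])
E
```

```text
50 [[-120.1, 55.3], [-145.8, 56.3], [-120.2, -54.9]]
60 [[-116.6, 52.6], [-141.0, 53.5], [-116.7, -52.1]]
70 [[-113.1, 49.8], [-136.3, 50.7], [-113.2, -49.3]]
75 [[-111.4, 48.5], [-133.9, 49.3], [-111.4, -47.9]]
80 [[-109.6, 47.1], [-131.5, 47.9], [-109.7, -46.5]]
85 [[-107.9, 45.7], [-129.1, 46.5], [-107.9, -45.1]]
90 [[-106.1, 44.3], [-126.7, 45.1], [-106.2, -43.7]]
100 [[-102.6, 41.6], [-121.9, 42.3], [-102.7, -41.0]]
```

Wrist and side views agree: with the jaws open, the finger tips are at z≈77 while the TCP reads 64. They are above the board, which is why nothing touched. In practice the tip is about 13 mm above the reported TCP when open. I'll back off and go lower.

{"api": "carry_out", "payload": {
  "grip": [-1,-1,-1,-1,-1],
  "linear": [
    [0,0,0.03],
    [0,0,0.03],
    [0,0,0],
    [0.025,0,0],
    [0.025,0,0]
  ],
  "turn": [0,0,0,0,0]
}}

```text
t: 12.5
eef_pos: [566.3, -159.7, 38.1]
tcp_rot: [2.182, 1.571, 0.7]
ft_force: [0.2, -0.1, 0.1]
opening: 1.003
```

{"api": "carry_out", "payload": {
  "grip": [-1,-1,-1,-1,-1],
  "linear": [
    [0.006,0,0],
    [0,0,-0.01],
    [0,0,-0.004],
    [0,0,-0.004],
    [0,0,0]
  ],
  "turn": [0,0,0,0,0]
}}

```text
t: 13.0
eef_pos: [565.8, -150.3, 36.4]
tcp_rot: [1.291, 1.57, -0.19]
ft_force: [-0.1, 0.1, -0.2]
opening: 1.0
```

```bash
python3 -c "
from h import *
need([*j2w(-140,0,0)[:2],36]);board('w4')
print(proj('wrist',[j2w(*q) for q in ((-130,47.5,49),(-150,47.5,49))]))"
```

```text
yaw(y) 5.15 pos [ 565.8 -150.3   36.4] jig [-142.2   -0.2] mm [ 0.4 -0.2 -2.2] scaled [ 0.0008 -0.0003 -0.0044]
F [-0.1  0.1 -0.2] rect [139.3 108.6] corners jig [[-18.6, 69.2], [-127.3, 70.4], [-128.8, -68.8], [-20.2, -70.1]] rows 0.0 237.0
[[236.4175574  226.51911106]
 [238.59460287 258.14266124]]
```

{"api": "carry_out", "payload": {
  "grip": [-1,-1,-1,-1,-1],
  "linear": [
    [0,0,-0.004],
    [0,0,-0.004],
    [0,0,-0.004],
    [0,0,0],
    [0,0,0]
  ],
  "turn": [0,0,0,0,0]
}}

```text
t: 13.55
eef_pos: [565.2, -144.6, 36.1]
tcp_rot: [2.139, 1.571, 0.658]
ft_force: [0.2, -0.9, 1.3]
opening: 0.999
```

```bash
python3 -c "
from h import *
need([*j2w(-140,0,0)[:2],36]);board('w5')"
```

```text
yaw(y) 5.13 pos [ 565.2 -144.6   36.1] jig [-136.5    0. ] mm [0.1 0.  3.5] scaled [0.0001 0.     0.007 ]
F [ 0.2 -0.9  1.3] rect [138.9 109.3] corners jig [[-14.4, 70.6], [-123.7, 70.7], [-123.7, -68.3], [-14.5, -68.3]] rows 0.0 239.0
```

{"api": "carry_out", "payload": {
  "grip": [-1,-1,-1,-1,-1],
  "linear": [
    [0,0,-0.004],
    [0,0,-0.004],
    [0,0,-0.002],
    [0,0,0],
    [0,0,0]
  ],
  "turn": [0,0,0,0,0]
}}

```text
t: 14.1
eef_pos: [565.1, -141.3, 36.2]
tcp_rot: [0.412, 1.568, -1.068]
ft_force: [0.6, -13.6, 0.1]
opening: 1.0
```

```bash
python3 -c "
from h import *
need([*j2w(-140,0,0)[:2],36]);board('w6')"
```

```text
yaw(y) 5.17 pos [ 565.1 -141.3   36.2] jig [-133.2   -0.2] mm [ 0.2 -0.2  6.8] scaled [ 0.0003 -0.0004  0.0136]
F [  0.6 -13.6   0.1] rect [139.  109.2] corners jig [[-11.1, 70.5], [-120.4, 70.4], [-120.3, -68.6], [-11.1, -68.5]] rows 0.0 239.0
```

The board is now square (near edge at -120.4), its foot is against the leaf, and I read a 13.6 N push. Next is a small test lift by friction on the near edge.

{"api": "carry_out", "payload": {
  "grip": [-1,-1,-1,-1],
  "linear": [
    [-0.006,0,0],
    [-0.006,0,0],
    [-0.006,0,-0.001],
    [0,0,0]
  ],
  "turn": [0,0,0,0]
}}

```text
t: 14.55
eef_pos: [565.1, -140.8, 45.4]
tcp_rot: [0.434, 1.568, -1.047]
ft_force: [-0.3, -14.7, -0.3]
opening: 1.004
```

```bash
python3 -c "
from h import *
need([*j2w(-133,0,0)[:2],36]);board('w7')"
```

```text
yaw(y) 5.17 pos [ 565.1 -140.8   45.4] jig [-132.7   -0.2] mm [ 9.5 -0.2  0.3] scaled [ 0.0189 -0.0005  0.0006]
F [ -0.3 -14.7  -0.3] rect [146.6 115.9] corners jig [[-7.6, 74.4], [-123.4, 74.3], [-123.3, -72.3], [-7.5, -72.3]] rows 0.0 239.0
```

The test lift worked: the board's apparent width grew from 139 to 147 mm, so the near edge rose about 9 mm with no slip. I'll carry on along the arc.

{"api": "carry_out", "payload": {
  "grip": [-1,-1,-1,-1,-1],
  "linear": [
    [-0.012,0,-0.001],
    [-0.012,0,-0.001],
    [-0.01,0,-0.002],
    [-0.01,0,-0.002],
    [0,0,0]
  ],
  "turn": [0,0,0,0,0]
}}

```text
t: 15.1
eef_pos: [564.7, -137.1, 67.7]
tcp_rot: [0.587, 1.569, -0.894]
ft_force: [1.2, -8.9, -0.2]
opening: 0.995
```

```bash
python3 -c "
from h import *
need([*j2w(-133,0,0)[:2],36]);board('w8')"
```

```text
yaw(y) 5.16 pos [ 564.7 -137.1   67.7] jig [-128.9   -0.2] mm [31.7 -0.3  4. ] scaled [ 0.0634 -0.0006  0.008 ]
F [ 1.2 -8.9 -0.2] rect [166.3 126.9] corners jig [[-1.0, 85.3], [-127.9, 84.3], [-126.6, -82.0], [0.4, -81.0]] rows 9.0 238.0
```

{"api": "carry_out", "payload": {
  "grip": [-1,-1,-1,-1,-1],
  "linear": [
    [-0.01,0,-0.003],
    [-0.01,0,-0.004],
    [-0.01,0,-0.004],
    [-0.009,0,-0.004],
    [0,0,0]
  ],
  "turn": [0,0,0,0,0]
}}

```text
t: 15.65
eef_pos: [564.2, -130.2, 87.6]
tcp_rot: [0.532, 1.567, -0.948]
ft_force: [-0.1, -13.2, 4.0]
opening: 0.999
```

```bash
python3 -c "
from h import *
need([*j2w(-133,0,0)[:2],36]);board('w9')"
```

```text
yaw(y) 5.18 pos [ 564.2 -130.2   87.6] jig [-122.1   -0.4] mm [51.6 -0.5 10.8] scaled [ 0.1032 -0.0009  0.0216]
F [ -0.1 -13.2   4. ] rect [183.9 127.2] corners jig [[-0.5, 92.7], [-127.7, 92.8], [-127.8, -91.1], [-0.6, -91.2]] rows 34.0 237.0
```

{"api": "carry_out", "payload": {
  "grip": [-1,-1,-1,-1,-1],
  "linear": [
    [-0.011,0,-0.004],
    [-0.011,0,-0.005],
    [-0.011,0,-0.006],
    [-0.01,0,-0.007],
    [-0.01,0,-0.007]
  ],
  "turn": [0,0,0,0,0]
}}

```text
t: 16.2
eef_pos: [562.7, -114.9, 113.6]
tcp_rot: [0.579, 1.569, -0.902]
ft_force: [0.7, -0.8, 1.5]
opening: 1.0
```

```bash
python3 -c "
from h import *
need([*j2w(-133,0,0)[:2],36]);board('w10')"
```

```text
yaw(y) 5.14 pos [ 562.7 -114.9  113.6] jig [-106.7   -0.2] mm [77.7 -0.2 26.2] scaled [ 0.1553 -0.0005  0.0524]
F [ 0.7 -0.8  1.5] rect [198.7 119.6] corners jig [[-3.0, 106.5], [-122.5, 104.2], [-118.8, -94.4], [0.8, -92.2]] rows 70.0 236.0
```

{"api": "carry_out", "payload": {
  "grip": [-1,-1],
  "linear": [
    [0,0,-0.003],
    [0,0,0]
  ],
  "turn": [0,0]
}}

```text
t: 16.45
eef_pos: [562.7, -113.9, 113.6]
tcp_rot: [0.523, 1.568, -0.958]
ft_force: [0.0, -10.7, 6.1]
opening: 0.999
```

```bash
cat >> h.py <<'E'
def near(tag,ys=(-40,-20,0,20,40)):
    "angle of board from wrist view: near-edge width & rows"
    s=env.state();w=cams.read_camera("wrist");i=cams.camera_info("wrist");cv2.imwrite(f"pics/{tag}.png",w)
    H,S,V=cv2.split(cv2.cvtColor(w,cv2.COLOR_BGR2HSV));c=big((H>50)&(H<90)&(S>90)).astype(np.float32)
    q=cv2.approxPolyDP(cv2.convexHull(c),8,True)[:,0];print("F",np.round(s["ft_force"],1),"jig",w2j(s["eef_pos"]).round(1),np.round(s["eef_pos"][2],1),"quad px",q.tolist())
E
python3 -c "
from h import *
near('w11')
im=cv2.imread('pics/w10.png')
H,S,V=cv2.split(cv2.cvtColor(im,cv2.COLOR_BGR2HSV));c=big((H>50)&(H<90)&(S>90)).astype(np.float32)
print(cv2.approxPolyDP(cv2.convexHull(c),8,True)[:,0].tolist())"
```

```text
F [  0.  -10.7   6.1] jig [-105.6   -0.3] 113.6 quad px [[414.0, 75.0], [442.0, 232.0], [186.0, 232.0], [217.0, 83.0]]
[[417.0, 73.0], [441.0, 201.0], [432.0, 231.0], [184.0, 234.0], [214.0, 79.0]]
```

{"api": "carry_out", "payload": {
  "grip": [-1,-1,-1,-1],
  "linear": [
    [-0.011,0,-0.009],
    [-0.009,0,-0.01],
    [-0.008,0,-0.01],
    [0,0,0]
  ],
  "turn": [0,0,0,0]
}}

```text
t: 16.9
eef_pos: [561.2, -98.3, 127.5]
tcp_rot: [1.046, 1.57, -0.435]
ft_force: [-0.1, -4.4, 4.4]
opening: 1.0
```

```bash
python3 -c "
from h import *
near('w12')"
```

```text
F [-0.1 -4.4  4.4] jig [-90.   -0.2] 127.5 quad px [[409.0, 108.0], [426.0, 183.0], [412.0, 233.0], [185.0, 232.0], [223.0, 108.0]]
```

{"api": "carry_out", "payload": {
  "grip": [-1,-1,-1,-1],
  "linear": [
    [-0.008,0,-0.012],
    [-0.007,0,-0.012],
    [-0.006,0,-0.012],
    [0,0,0]
  ],
  "turn": [0,0,0,0]
}}

```text
t: 17.35
eef_pos: [559.1, -79.5, 137.6]
tcp_rot: [-2.625, 1.57, 2.178]
ft_force: [0.5, -1.5, -0.1]
opening: 0.998
```

```bash
python3 -c "
from h import *
near('w13')"
```

```text
F [ 0.5 -1.5 -0.1] jig [-71.    0.2] 137.6 quad px [[414.0, 155.0], [398.0, 225.0], [335.0, 236.0], [184.0, 232.0], [237.0, 133.0], [389.0, 127.0]]
```

{"api": "carry_out", "payload": {
  "grip": [-1,-1,-1,-1],
  "linear": [
    [-0.005,0,-0.012],
    [-0.005,0,-0.012],
    [-0.003,0,-0.012],
    [0,0,0]
  ],
  "turn": [0,0,0,0]
}}

```text
t: 17.8
eef_pos: [557.7, -61.6, 144.2]
tcp_rot: [2.66, 1.57, 1.179]
ft_force: [-0.5, -0.8, 0.3]
opening: 1.0
```

```bash
python3 -c "
from h import *
near('w14')"
```

```text
F [-0.5 -0.8  0.3] jig [-53.2   0. ] 144.2 quad px [[387.0, 230.0], [183.0, 232.0], [249.0, 178.0], [305.0, 167.0], [364.0, 171.0]]
```

```bash
python3 - <<'E'
from h import *
w=cv2.imread("pics/w14.png");b=cams.read_camera("side")[60:260,230:470]
o=np.zeros((600,720,3),np.uint8);o[:200,:320]=cv2.resize(w,(320,200));o[200:600,:480]=cv2.resize(b,(480,400),interpolation=cv2.INTER_CUBIC);cv2.imwrite("pics/e4.png",o)
E
```

```text
(no output)
```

View pics/e4.png

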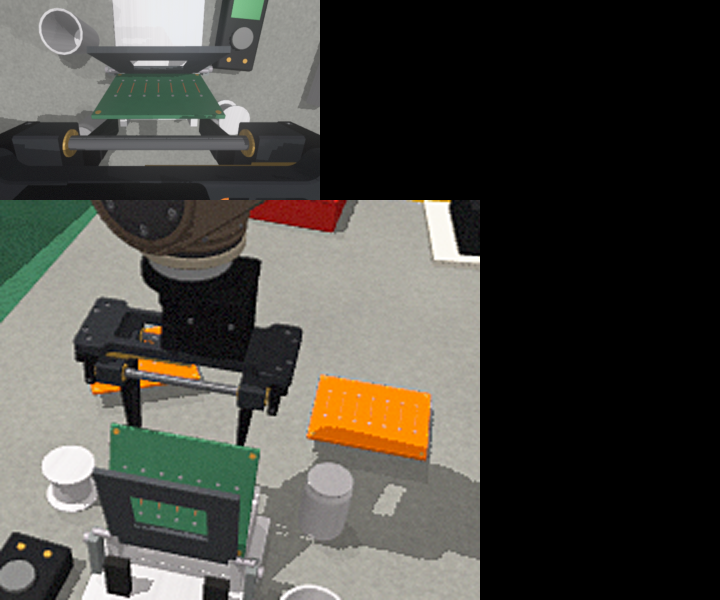

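The side view shows the board steep (about 72°), straight and centred against the leaf, with both fingers behind its near edge. I'll bring it to the leaf.

{"api": "carry_out", "payload": {
  "grip": [-1,-1,-1,-1,-1],
  "linear": [
    [-0.003,0,-0.01],
    [-0.002,0,-0.01],
    [-0.002,0,-0.01],
    [0,0,-0.01],
    [0,0,0]
  ],
  "turn": [0,0,0,0,0]
}}

```text
t: 18.4
eef_pos: [555.9, -41.9, 147.5]
tcp_rot: [3.048, 1.571, 1.568]
ft_force: [-0.4, -0.9, -0.5]
opening: 1.0
```

{"api": "carry_out", "payload": {
  "grip": [-1,-1,-1,-1,-1],
  "linear": [
    [0,0,-0.008],
    [0,0,-0.008],
    [0,0,-0.008],
    [0,0,-0.008],
    [0,0,0]
  ],
  "turn": [0,0,0,0,0]
}}

```text
t: 18.9
eef_pos: [554.5, -26.2, 147.5]
tcp_rot: [-2.891, 1.571, 1.912]
ft_force: [0.2, 0.1, -0.7]
opening: 1.003
```

```bash
python3 -c "
from h import *
near('w15')"
```

```text
F [ 0.2  0.1 -0.7] jig [-17.6   0. ] 147.5 quad px [[521.0, 30.0], [509.0, 83.0], [458.0, 78.0], [495.0, 28.0]]
```

{"api": "carry_out", "payload": {
  "grip": [-1,-1,-1,-1,-1],
  "linear": [
    [0,0,-0.007],
    [0,0,-0.007],
    [0,0,-0.007],
    [0,0,0],
    [0,0,0]
  ],
  "turn": [0,0,0,0,0]
}}

```text
t: 19.45
eef_pos: [553.6, -16.1, 147.5]
tcp_rot: [2.717, 1.571, 1.236]
ft_force: [-0.8, -0.1, -0.3]
opening: 1.0
```

{"api": "carry_out", "payload": {
  "grip": [-1,-1,-1,-1,-1],
  "linear": [
    [0,0,-0.007],
    [0,0,-0.007],
    [0,0,0],
    [0,0,0],
    [0,0,0]
  ],
  "turn": [0,0,0,0,0]
}}

```text
t: 19.95
eef_pos: [553.0, -9.3, 147.5]
tcp_rot: [1.898, 1.571, 0.417]
ft_force: [0.6, -0.9, -0.4]
opening: 1.001
```

{"api": "carry_out", "payload": {
  "grip": [-1,-1,-1,-1,-1],
  "linear": [
    [0,0,-0.007],
    [0,0,-0.007],
    [0,0,0],
    [0,0,0],
    [0,0,0]
  ],
  "turn": [0,0,0,0,0]
}}

```text
t: 20.45
eef_pos: [552.4, -2.2, 147.6]
tcp_rot: [2.835, 1.571, 1.354]
ft_force: [0.4, -1.3, -0.3]
opening: 1.003
```

```bash
python3 -c "
from h import *
near('w16')
b=cams.read_camera('side');cv2.imwrite('pics/s16.png',b)"
```

```text
F [ 0.4 -1.3 -0.3] jig [ 6.5 -0. ] 147.6 quad px [[516.0, 60.0], [505.0, 111.0], [453.0, 106.0], [470.0, 63.0]]
```

{"api": "carry_out", "payload": {
  "grip": [-1,-1,-1,-1],
  "linear": [
    [-0.012,0,0],
    [-0.012,0,-0.004],
    [0,0,0],
    [0,0,0]
  ],
  "turn": [0,0,0,0]
}}

```text
t: 20.95
eef_pos: [552.3, -0.2, 159.9]
tcp_rot: [1.565, 1.57, 0.084]
ft_force: [0.2, -0.4, -0.7]
opening: 0.997
```

{"api": "carry_out", "payload": {
  "grip": [-1,-1,-1,-1],
  "linear": [
    [0.002,0,-0.008],
    [0.002,0,-0.009],
    [0,0,0],
    [0,0,0]
  ],
  "turn": [0,0,0,0]
}}

```text
t: 21.35
eef_pos: [551.3, 8.5, 157.3]
tcp_rot: [-2.59, 1.57, 2.212]
ft_force: [1.0, -0.1, -0.3]
opening: 0.996
```

```bash
python3 -c "
from h import *
s=env.state();print(w2j(s['eef_pos']),s['eef_pos'][2],s['ft_force'])
a=cv2.imread('pics/s16.png')[60:300,230:430];b=cams.read_camera('side')[60:300,230:430]
cv2.imwrite('pics/e5.png',cv2.resize(np.hstack([a,b]),(800,480),interpolation=cv2.INTER_CUBIC))"
```

```text
[1.72779101e+01 4.31052199e-03] 157.34813542065314 [ 0.96615757 -0.10078518 -0.34899949]
```

View pics/e5.png

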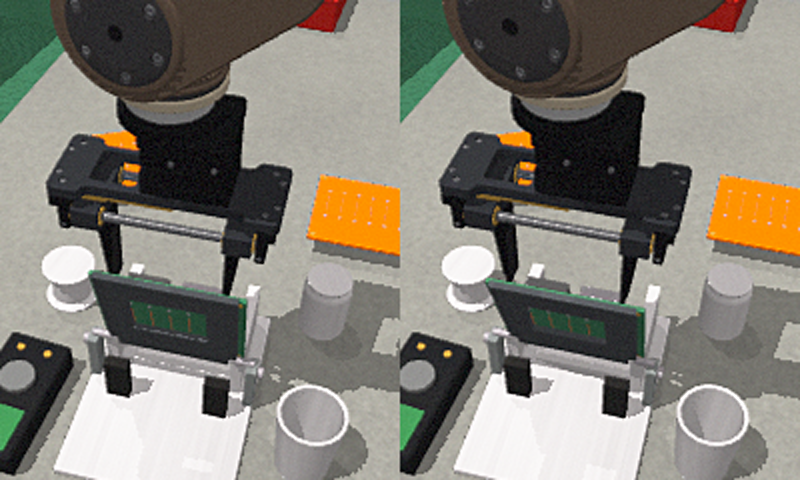

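The board lies flush on the leaf and both are folding together, with the fingers behind the board's top. I'll fold along the arc.

{"api": "carry_out", "payload": {
  "grip": [-1,-1,-1,-1,-1],
  "linear": [
    [0.003,0,-0.01],
    [0.003,0,-0.01],
    [0.004,0,-0.01],
    [0.005,0,-0.01],
    [0.005,0,-0.01]
  ],
  "turn": [0,0,0,0,0]
}}

```text
t: 21.9
eef_pos: [549.1, 33.6, 147.2]
tcp_rot: [-1.833, 1.571, 2.968]
ft_force: [0.1, -3.4, -0.6]
opening: 1.003
```

{"api": "carry_out", "payload": {
  "grip": [-1,-1,-1,-1,-1],
  "linear": [
    [0.006,0,-0.01],
    [0.006,0,-0.01],
    [0.007,0,-0.009],
    [0.007,0,-0.009],
    [0.008,0,-0.008]
  ],
  "turn": [0,0,0,0,0]
}}

```text
t: 22.4
eef_pos: [547.1, 56.4, 130.3]
tcp_rot: [2.642, 1.571, 1.161]
ft_force: [0.8, -1.3, 1.3]
opening: 1.001
```

```bash
python3 -c "
from h import *
s=env.state();print(w2j(s['eef_pos']),s['eef_pos'][2],s['ft_force'])
w=cams.read_camera('wrist');cv2.imwrite('pics/w17.png',w);b=cams.read_camera('side');cv2.imwrite('pics/s17.png',b)
H,S,V=cv2.split(cv2.cvtColor(w,cv2.COLOR_BGR2HSV));c=big((H>50)&(H<90)&(S>90)).astype(np.float32);print(cv2.contourArea(c),c.min(0),c.max(0))
# leaf free edge (top face) predicted in side view for various angles
for a in np.radians([15,20,30,40,50]):
    print(np.degrees(a).round(),proj('side',[j2w(119*np.sin(a),y,65+119*np.cos(a)) for y in(64,-64)]).round(0).tolist())"
```

```text
[65.40034388 -0.08102716] 130.28265287408254 [ 0.76812461 -1.25022175  1.32283394]
2712.0 [454. 124.] [518. 178.]
15.0 [[349.0, 211.0], [275.0, 197.0]]
20.0 [[347.0, 217.0], [273.0, 202.0]]
30.0 [[345.0, 229.0], [270.0, 214.0]]
40.0 [[342.0, 241.0], [268.0, 226.0]]
50.0 [[340.0, 254.0], [265.0, 238.0]]
```

{"api": "carry_out", "payload": {
  "grip": [-1,-1,-1,-1,-1],
  "linear": [
    [0.011,0,-0.01],
    [0.012,0,-0.01],
    [0.012,0,-0.009],
    [0.013,0,-0.008],
    [0.014,0,-0.007]
  ],
  "turn": [0,0,0,0,0]
}}

```text
t: 23.0
eef_pos: [545.1, 78.4, 99.0]
tcp_rot: [2.817, 1.571, 1.336]
ft_force: [-0.6, 1.0, 3.1]
opening: 1.0
```

{"api": "carry_out", "payload": {
  "grip": [-1,-1,-1,-1,-1],
  "linear": [
    [0.014,0,-0.006],
    [0.014,0,-0.005],
    [0.015,0,-0.004],
    [0,0,0],
    [0,0,0]
  ],
  "turn": [0,0,0,0,0]
}}

```text
t: 23.5
eef_pos: [544.4, 85.3, 77.8]
tcp_rot: [-1.614, 1.57, -3.095]
ft_force: [0.6, 0.0, 0.2]
opening: 0.998
```

```bash
python3 -c "
from h import *
s=env.state();print(w2j(s['eef_pos']),s['eef_pos'][2],s['ft_force'])
b=cams.read_camera('side');cv2.imwrite('pics/s18.png',b);w=cams.read_camera('wrist');cv2.imwrite('pics/w18.png',w);need([*j2w(0,0,0)[:2],0])"
```

```text
[ 9.43908717e+01 -7.83677122e-03] 77.75441975511252 [0.56915872 0.04823912 0.23410104]
yaw(y) 5.11 pos [544.6  85.2  78.1] jig [94.3 -0.2] mm [78.1 -0.1 94.3] scaled [ 0.1563 -0.0003  0.1886]
```

{"api": "carry_out", "payload": {
  "grip": [-1,-1,-1,-1,-1],
  "linear": [
    [0.014,0,-0.003],
    [0.014,0,-0.002],
    [0.008,0,0],
    [0,0,0],
    [0,0,0]
  ],
  "turn": [0,0,0,0,0]
}}

```text
t: 24.1
eef_pos: [544.1, 87.8, 59.8]
tcp_rot: [-1.712, 1.57, 3.09]
ft_force: [-0.4, -0.3, -0.1]
opening: 1.004
```

{"api": "carry_out", "payload": {
  "grip": [-1,-1,-1,-1,-1],
  "linear": [
    [0.005,0,0],
    [0.004,0,0],
    [0,0,0],
    [0,0,0],
    [0,0,0]
  ],
  "turn": [0,0,0,0,0]
}}

```text
t: 24.6
eef_pos: [544.4, 87.9, 55.7]
tcp_rot: [1.88, 1.57, 0.399]
ft_force: [-0.4, 0.7, 4.0]
opening: 0.997
```

```bash
python3 -c "
from h import *
need([*j2w(0,0,0)[:2],0]);w=cams.read_camera('wrist');cv2.imwrite('pics/w19.png',w)
b=cams.read_camera('side');cv2.imwrite('pics/s19.png',b)"
```

```text
yaw(y) 5.12 pos [544.4  87.9  55.7] jig [97.  -0.2] mm [55.6 -0.2 97. ] scaled [ 0.1113 -0.0003  0.194 ]
```

{"api": "carry_out", "payload": {
  "grip": [-1,-1,-1,-1],
  "linear": [
    [0.003,0,0],
    [0,0,0],
    [0,0,0],
    [0,0,0]
  ],
  "turn": [0,0,0,0]
}}

```text
t: 25.1
eef_pos: [544.4, 87.9, 55.4]
tcp_rot: [1.641, 1.57, 0.159]
ft_force: [-3.5, 0.9, 19.3]
opening: 0.999
```

{"api": "carry_out", "payload": {
  "grip": [-1,-1,-1,-1],
  "linear": [
    [0.002,0,0],
    [0,0,0],
    [0,0,0],
    [0,0,0]
  ],
  "turn": [0,0,0,0]
}}

```text
t: 25.5
eef_pos: [544.5, 87.9, 55.2]
tcp_rot: [1.599, 1.569, 0.118]
ft_force: [-7.0, 0.5, 29.4]
opening: 1.001
```

The leaf is at its stop: 29 N with no further travel. I'll retreat and look at the modules.

{"api": "carry_out", "payload": {
  "grip": [-1,-1,-1,-1,-1],
  "linear": [
    [-0.02,0,0],
    [-0.08,0,0],
    [-0.08,0,0],
    [-0.06,0,0],
    [0,0,0]
  ],
  "turn": [0,0,0,0,0]
}}

```text
t: 26.0
eef_pos: [545.8, 87.9, 176.8]
tcp_rot: [1.51, 1.564, 0.029]
ft_force: [-0.2, -0.7, -0.9]
opening: 0.998
```

{"api": "carry_out", "payload": {
  "grip": [-1,-1,-1,-1,-1],
  "linear": [
    [0,0,0.04],
    [0,0,0.06],
    [0,0,0.06],
    [0,0,0],
    [0,0,0]
  ],
  "turn": [0,0,0,0,0]
}}

```text
t: 26.5
eef_pos: [551.1, 7.9, 172.2]
tcp_rot: [-1.89, 1.569, 2.911]
ft_force: [0.9, 0.3, -0.6]
opening: 0.999
```

```bash
python3 - <<'E'
from h import *
need([*j2w(60,0,0)[:2],120])
w=cams.read_camera("wrist");i=cams.camera_info("wrist");b=cams.read_camera("side");cv2.imwrite("pics/w20.png",w);cv2.imwrite("pics/s20.png",b)
H,S,V=cv2.split(cv2.cvtColor(w,cv2.COLOR_BGR2HSV));g=(H>50)&(H<90)&(S>90);c=big(g)
P=ray("wrist",c,70,i);r=cv2.minAreaRect(P[:,:2].astype(np.float32));print(r[1],w2j(r[0]),[w2j(q).round(1).tolist() for q in cv2.boxPoints(r)])
m=proj("wrist",[j2w(54,y,96) for y in(26,-26)]);print(m)
# predicted board corners & module marks drawn
o=np.zeros((600,640,3),np.uint8);o[:400]=w
for y in(26,-26):
    for dx,dy in((-26,-20),(-26,20),(26,20),(26,-20)):
        q=proj("wrist",[j2w(54+dx,y+dy,95)])[0];cv2.circle(o,(int(q[0]),int(q[1])),2,(0,0,255),-1)
o[400:600,:320]=cv2.resize(b[160:310,220:460],(320,200));cv2.imwrite("pics/e6.png",o)
E
```

```text
yaw(y) 5.04 pos [551.1   7.9 172.2] jig [16.7  0.3] mm [ 52.2   0.3 -43.3] scaled [ 0.1045  0.0006 -0.0867]
(137.6982879638672, 116.71302032470703) [54.2370891   0.96092701] [[112.4, 70.0], [-4.3, 69.7], [-4.0, -68.0], [112.8, -67.8]]
[[287.09724139 165.18176478]
 [348.81425793 165.1653109 ]]
```

View pics/e6.png

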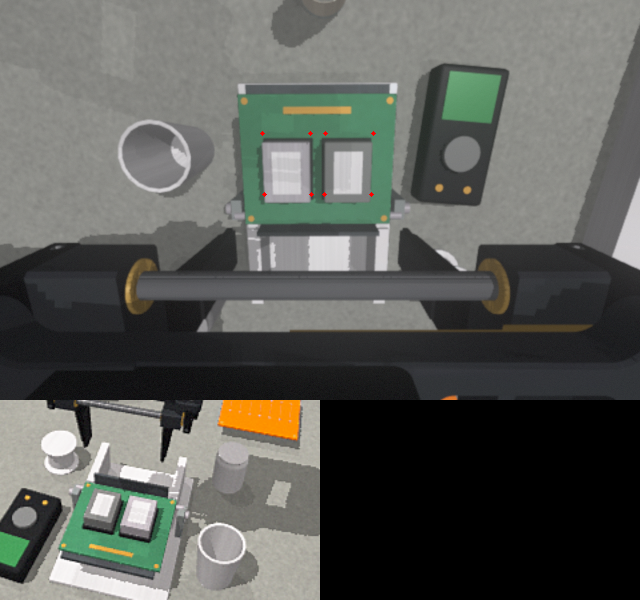

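The wrist view shows the board flat and square on the lowered leaf, module side up: centre at jig (54,1), modules at px (287,170) and (348,170), standing proud. Tin, reel, meter and cup are in place. With the jaws at about 40 mm, the fingers land one on each module, so I'll press both together.

{"api": "carry_out", "payload": {
  "grip": [0.16,0.16,0.16,0.16,0.16],
  "linear": [
    [0,0,-0.031],
    [0,0,-0.031],
    [0,0,0],
    [0,0,0],
    [0,0,0]
  ],
  "turn": [0,0,0,0,0]
}}

```text
t: 27.1
eef_pos: [548.6, 39.3, 173.1]
tcp_rot: [1.426, 1.571, -0.055]
ft_force: [0.4, 0.1, 0.1]
opening: 0.633
```

{"api": "carry_out", "payload": {
  "grip": [0.16,0.16,0.16,0.16,0.16],
  "linear": [
    [0.05,0,0],
    [0.04,0,0],
    [0.02,0,0],
    [0,0,0],
    [0,0,0]
  ],
  "turn": [0,0,0,0,0]
}}

```text
t: 27.6
eef_pos: [549.0, 38.9, 118.5]
tcp_rot: [1.539, 1.57, 0.057]
ft_force: [0.5, 0.1, -0.3]
opening: 0.42
```

```bash
python3 - <<'E'
from h import *
need([*j2w(48,0.7,0)[:2],84]);print(env.state()["opening"])
w=cams.read_camera("wrist");cv2.imwrite("pics/w21.png",w)
E
```

```text
yaw(y) 5.11 pos [549.   38.9 118.5] jig [47.7 -0.4] mm [34.5 -1.1 -0.3] scaled [ 0.0691 -0.0023 -0.0005]
0.4195691502495073
```

{"api": "carry_out", "payload": {
  "grip": [0.16,0.16,0.16,0.16,0.16],
  "linear": [
    [0.02,-0.002,0],
    [0.02,0,0],
    [0.014,0,0],
    [0,0,0],
    [0,0,0]
  ],
  "turn": [0,0,0,0,0]
}}

```text
t: 28.15
eef_pos: [547.6, 39.0, 90.8]
tcp_rot: [-1.848, 1.57, 2.954]
ft_force: [-0.7, -0.1, 0.1]
opening: 0.418
```

{"api": "carry_out", "payload": {
  "grip": [0.16,0.16,0.16,0.16,0.16],
  "linear": [
    [0.008,0,0],
    [0.006,0,0],
    [0.004,0,0],
    [0,0,0],
    [0,0,0]
  ],
  "turn": [0,0,0,0,0]
}}

```text
t: 28.65
eef_pos: [547.7, 39.0, 82.0]
tcp_rot: [-3.109, 1.571, 1.693]
ft_force: [0.3, 0.3, -0.2]
opening: 0.417
```

{"api": "carry_out", "payload": {
  "grip": [0.16,0.16,0.16,0.16],
  "linear": [
    [0.005,0,0],
    [0.004,0,0],
    [0,0,0],
    [0,0,0]
  ],
  "turn": [0,0,0,0]
}}

```text
t: 29.05
eef_pos: [547.8, 39.0, 77.8]
tcp_rot: [1.549, 1.57, 0.068]
ft_force: [-1.0, 0.3, 4.0]
opening: 0.42
```

{"api": "carry_out", "payload": {
  "grip": [0.16,0.16,0.16,0.16],
  "linear": [
    [0.004,0,0],
    [0.004,0,0],
    [0,0,0],
    [0,0,0]
  ],
  "turn": [0,0,0,0]
}}

```text
t: 29.45
eef_pos: [548.0, 39.0, 75.8]
tcp_rot: [1.455, 1.569, -0.026]
ft_force: [-7.9, 0.0, 29.5]
opening: 0.419
```

{"api": "carry_out", "payload": {
  "grip": [0.16,0.16,0.16,0.16],
  "linear": [
    [0.003,0,0],
    [0,0,0],
    [0,0,0],
    [0,0,0]
  ],
  "turn": [0,0,0,0]
}}

```text
t: 29.85
eef_pos: [548.1, 39.0, 75.6]
tcp_rot: [1.448, 1.568, -0.034]
ft_force: [-12.6, 0.9, 45.0]
opening: 0.417
```

{"api": "carry_out", "payload": {
  "grip": [0.16,0.16,0.16,0.16],
  "linear": [
    [0.002,0,0],
    [0,0,0],
    [0,0,0],
    [0,0,0]
  ],
  "turn": [0,0,0,0]
}}

```text
t: 30.25
eef_pos: [548.2, 39.1, 75.4]
tcp_rot: [1.443, 1.567, -0.038]
ft_force: [-14.3, 0.0, 55.0]
opening: 0.419
```

The stop is at TCP 75.8→75.4. That is 20.3 mm above the reading on the board face (55.4), and a module that is home should read 20.5. I'll retreat and check.

{"api": "carry_out", "payload": {
  "grip": [0.16,0.16,0.16,0.16,0.16],
  "linear": [
    [-0.01,0,0],
    [-0.03,0,0],
    [-0.08,0,0],
    [-0.08,0,0],
    [0,0,0]
  ],
  "turn": [0,0,0,0,0]
}}

```text
t: 30.75
eef_pos: [549.6, 38.9, 175.5]
tcp_rot: [1.446, 1.563, -0.035]
ft_force: [-0.3, 0.6, -0.5]
opening: 0.423
```

{"api": "carry_out", "payload": {
  "grip": [0.16,0.16,0.16,0.16,0.16],
  "linear": [
    [0,0,0.03],
    [0,0,0.033],
    [0,0,0],
    [0,0,0],
    [0,0,0]
  ],
  "turn": [0,0,0,0,0]
}}

```text
t: 31.25
eef_pos: [550.2, 7.4, 170.3]
tcp_rot: [-1.877, 1.569, 2.924]
ft_force: [0.9, -0.1, 0.7]
opening: 0.422
```

```bash
python3 - <<'E'
from h import *
need([*j2w(16.7,0,0)[:2],172])
for tag,p in(("before","pics/w20.png"),("after",None)):
    w=cv2.imread(p) if p else cams.read_camera("wrist")
    if not p: cv2.imwrite("pics/w22.png",w)
    H,S,V=cv2.split(cv2.cvtColor(w,cv2.COLOR_BGR2HSV));g=(H>50)&(H<90)&(S>90)
    P=ray("wrist",big(g),70);r=cv2.minAreaRect(P[:,:2].astype(np.float32));print(tag,np.round(r[1],1),w2j(r[0]).round(1),[w2j(q).round(1).tolist() for q in cv2.boxPoints(r)])
    m=((S<45)&(V>95)).astype(np.uint8);m[:135]=0;m[210:]=0;m[:,:255]=0;m[:,380:]=0
    for c in cv2.findContours(m,cv2.RETR_EXTERNAL,cv2.CHAIN_APPROX_NONE)[0]:
        if cv2.contourArea(c)>400: print(cv2.minAreaRect(c))
b=cams.read_camera("side");s0=cv2.imread("pics/side0.png");cv2.imwrite("pics/s22.png",b)
p=ray("side",[[0,0]],0)
# bystanders: top-view change
t=cams.read_camera("top");t0=cv2.imread("pics/top0.png")
for n,(x,y) in dict(meter=(282,155),reel=(348,149),tin=(373,266),cup=(293,275)).items():
    a=t0[y-22:y+22,x-30:x+30];q=t[y-27:y+27,x-35:x+35];R=cv2.matchTemplate(q,a,cv2.TM_CCOEFF_NORMED);_,v,_,l=cv2.minMaxLoc(R);print(n,round(v,2),(l[0]-5,l[1]-5))
E
```

```text
yaw(y) 5.09 pos [550.2   7.4 170.3] jig [16.2  1.2] mm [-1.7  1.2 -0.5] scaled [-0.0034  0.0024 -0.0009]
before [136.7 115.9] [53.5  1.9] [[111.3, 70.4], [-4.6, 70.1], [-4.3, -66.6], [111.6, -66.3]]
((348.0, 172.0), (47.010311126708984, 60.79766082763672), 1.005086064338684)
((285.8866882324219, 171.98753356933594), (61.4841423034668, 48.20072555541992), 88.15238952636719)
after [137.8 116.9] [53.3  0.9] [[111.7, 69.8], [-5.1, 69.8], [-5.2, -68.0], [111.7, -68.0]]
((348.603271484375, 170.51040649414062), (46.18280029296875, 59.78422546386719), 0.9877604246139526)
((287.0, 171.0), (60.0, 48.0), 90.0)
meter 0.15 (5, -5)
reel 0.76 (0, 0)
tin 0.71 (0, 0)
cup -0.06 (-5, -5)
```

```bash
python3 - <<'E'
from h import *
b=cams.read_camera("side");p=j2w(215.5,-2,95);q=proj("side",[p])[0].astype(int);print("cap px",q,"colour there",b[q[1]-2:q[1]+3,q[0]-2:q[0]+3].mean((0,1)).round())
s=env.state();print(s["t"],np.round(s["ft_force"],1));print(env.job_done())
E
```

```text
cap px [279 327] colour there [44. 42. 42.]
31.45 [ 0.2  1.2 -0.1]
the job is handed in; nothing more can be done
None
```

I finished the job and handed it in at 31.5 s of the 72 s allowed. No verdict is reported, so what follows rests on my own checks.

- **Jar:** I set it upright on the bench beyond the jig. The last side view still shows its black cap where it was placed.
- **Board:** I slid it square against the leaf and raised it with the open fingers at its near edge. I then folded it down with the leaf along the arc, with no drop seen, until the leaf reached its hard stop. It measures as flat and square to within about 0.2°, with its centre about 7 mm from the leaf's mid point.
- **Modules:** I pressed both together, one finger on each, to a hard stop at 55 N. The stop was 20.3 mm above the board face; a module fully home should be at 20.5 mm.

**Checks that disagreed or were incomplete:**
- With the jaws open, the finger tips were about 14 mm above the reported TCP, not 14 mm below it as stated. My first push therefore passed over the board without touching it. I corrected the height from the images.
- The final position check from the top camera found the reel and tin unmoved. The arm hid the meter and cup, so that check says nothing about them. They looked in place in the last wrist and side pictures, taken just before the modules were pressed.
- I could not read the leaf angle directly. I judged it from the hard stop and the flat board.

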